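# Sort the thawing sample tubes by cap colour

## Robot

A 6-joint arm with a two-finger parallel gripper is mounted at the origin on the work surface. World frame = base frame: x ahead of the robot, y to its left, z up, the work surface at z = 0. Lengths are in m, angles in rad, forces in N, time in s.
With the tool pointing down it reaches from about 0.275 to 0.825 m from the base axis. Payload 4.9 kg.
Tool frame: the origin (TCP) lies on the mounting face of the last link; the fingertips stand 173 mm ahead of it and the grasp point (between the pads) lies 155 mm ahead of it (bot.tips_ahead is the distance from the TCP to the fingertips, in m); z points along the fingers, y is the line along which they close (so a half turn about z gives the same grasp; the last joint's range is limited). The gripper opens to 85 mm and grips with 20 to 120 N. Pads are 22 mm wide; open, the fingers measure 114 mm over their backs; the gripper's body (76 mm by 85 mm) begins 54 mm behind the grasp point. The pads swing forward as they close: fully open they stand 13 mm farther back than shut.
Start: joints at [-1.432, 0.326, -0.193, 1.052, 0, 1.437], TCP at [0.148, -0.53, 0.405] pointing down, gripper open.
Joint ranges: [-2.65, 2.65], [-0.97, 1.79], [-1.3, 1.35], [-1.93, 2.1], [-1.47, 1.37], [-3.14, 3.14]. Speed limits (rad/s): [2.57, 2.57, 3.14, 3.14, 3.14, 3.14].

## Interface

Orientations are given as a unit quaternion [x, y, z, w].
In Python, from rig import bot, eyes, recognise, masks_of, tip_of gives the robot as it stands.
- The arm moves only by the tool drive_tool, never from a script. Its argument "targets" is a list of rows, each a list of 3 entries, a list of its own where there are three numbers: the finger opening in cm, from 0 to 8.54, then the shift along the world's x, y, z in cm, then the turn about the world's z in degrees. In form: [[grip, [x, y, z], yaw], ...]. A call has 1 to 8 rows; each row is the pose to reach, as a shift and turn from the pose commanded when the call began; what a row does not reach only later rows make up. A row lasts 1/8 s, in which the tool goes at most 62.5 mm and 10.7 degrees, less where a joint would pass 70% of its speed; a pose out of reach is approached as far as the arm can. A call with a gripper value outside its range is refused whole. The fingers move at their own pace and stop on an object; "force" is the grip in N (left out, the last holds). Time passes only in rows, so rows that repeat a pose let the fingers close. It gives the time, the measured TCP pose, the force, the opening and the grip force at its end, in the units of the state.
- bot.observe(): the state, without advancing time (a new reading comes with each control period).
- eyes.get_image(name): name is "scene" or "side" or "wrist"; returns a dict with "pixels" (420x560x3 uint8, blue, green, red), "z_map" (420x560 float32, m along the optical axis (not along the pixel's ray), 0 where there is no reading), "vertical_fov" (degrees; the focal length in pixels is half the picture's height over the tangent of half this angle, whatever the lens; pixels are square), "cx", "cy" (the principal point, pixels), "rvec" (rotation vector, rad) and "tvec" (3), from world to camera coordinates, as OpenCV has them. Camera axes: x right, y down, z forward; pixel columns grow to the right and rows downward; lengths in m; the calibration is good to about 2 mm. A picture is of the moment at which its call begins.
- bot.job_done(): hands the job in; it is judged then, once.
Trained networks look in a picture, given as the dict that the camera call returned (one of the last four; its "shot" number tells which), for a name from the list of things; names that differ only in an ending like _2 or _b are one class to them, and where a whole thing is asked for, a point or a joint stands for the part that bears it (a point fixed in the world has none). Each returns a list of dicts, best first, with "p" (0 to 1); they miss things now and then, are a little off and sometimes report something else, mostly with a low value. They report only what shows in the picture. A call takes as long as a camera call.
- recognise(picture, thing): "location" ([x, y, z] in m, in world coordinates, good to about 4 mm: the middle of the surface that is visible of it).
- masks_of(picture, thing): "mask" (420x560 bool, what is visible of it).
- tip_of(picture, thing): "location" ([x, y, z] in m, in world coordinates, good to about 4 mm: a listed point, or the origin of a listed thing).
The state is a dict: "clock": time; "joints": joint angles; "qvel": joint speeds; "joint_efforts": joint torques, N m; "tool_pos": TCP position; "ee_rot": TCP orientation; "wrist_force": force on the tool from outside, world axes, zero at the start; "moment": the same for the moment, N m; "finger_gap": finger opening in m; "grip_force": force on a finger pad.
Only numpy, scipy, OpenCV 4.12 (cv2) and the standard library are available. Lean on these libraries where they do the work, as an engineer would, in place of code of your own. Each camera call takes 0.05 s, during which the arm holds its last target. There are 200 camera calls.

## Task

Sort the two colour-capped sample tubes from the cooling plate into the white two-part cardboard box: stand the blue-capped tube in the half with the blue floor and the green-capped tube in the half with the green floor. Leave both standing upright on the box floor, set down rather than dropped, and leave the grey-capped tube standing where it is.

Things in the scene. Friction and masses are not known exactly. Their poses are not given: they have to be found in the camera images.
- blue_tube_centre (a point): centre (half-way up, on the axis) of the blue-capped sample tube: a loose, closed, frosted white cylinder 30 mm in diameter and 95 mm tall, about 50 g, with a flat foot and a 22 mm high blue screw cap; its z axis points up along the tube. At the start it stands upright on a fixed aluminium cooling plate whose top is 12 mm above the bench, in a loose row with the other two tubes, about 95 mm apart (79 mm at least)
- green_tube_centre (a point): centre (half-way up, on the axis) of the green-capped sample tube: a loose, closed, frosted white cylinder 30 mm in diameter and 95 mm tall, about 50 g, with a flat foot and a 22 mm high green screw cap; its z axis points up along the tube. At the start it stands upright on a fixed aluminium cooling plate whose top is 12 mm above the bench, in a loose row with the other two tubes, about 95 mm apart (79 mm at least)
- grey_tube_centre (a point): centre (half-way up, on the axis) of the grey-capped sample tube: a loose, closed, frosted white cylinder 30 mm in diameter and 95 mm tall, about 50 g, with a flat foot and a 22 mm high grey screw cap; its z axis points up along the tube. At the start it stands upright on a fixed aluminium cooling plate whose top is 12 mm above the bench, in a loose row with the other two tubes, about 95 mm apart (79 mm at least). It stays there
- box: open, shallow white cardboard box fixed to the bench, 130 mm along its x, 260 mm along its y, 30 mm high, walls and floor 4 mm thick; its origin is the centre of its underside, z up. A wall 4 mm thick and 30 mm high at its y = 0 splits it in two halves, each 122 by 124 mm inside: the half on its +y side has a blue floor (centre at y = +64 mm), the half on its -y side a green floor (centre at y = -64 mm); floor tops are 4 mm above the origin. It may be turned to any yaw

How it is judged:
At the end, for the whole second after the job is handed in: Blue-capped tube standing in the blue half and green-capped tube in the green half of the box: centre inside that half, foot on its floor (centre height within 8 mm), tilted less than 10 degrees, at rest; grey-capped tube upright and within 15 mm of where it stood (y of blue_tube_centre in the frame of box between 0.006 and 0.122 m and x of blue_tube_centre in the frame of box between -0.056 and 0.056 m and z of blue_tube_centre in the frame of box between 0.044 and 0.059 m and angle between each of blue_tube_centre, green_tube_centre, grey_tube_centre's own z axis and vertical below 0.175 rad and linear speed of each of tube_blue, tube_green below 0.03 m/s and y of green_tube_centre in the frame of box between -0.122 and -0.006 m and x of green_tube_centre in the frame of box between -0.056 and 0.056 m and z of green_tube_centre in the frame of box between 0.044 and 0.059 m and distance of grey_tube_centre from where it was at the start of the episode below 0.015 m); the robot touches nothing.
It fails at once if the blue-capped tube let go of more than about 30 mm above what it stands on (height (world z) of blue_tube_centre above 0.09 m and contact force between the fingers and tube_blue below 0.02 N).
It fails at once if the green-capped tube let go of more than about 30 mm above what it stands on (height (world z) of green_tube_centre above 0.09 m and contact force between the fingers and tube_green below 0.02 N).
It fails at once if the grey-capped tube moved more than 25 mm or tipped over (distance of grey_tube_centre from where it was at the start of the episode above 0.025 m or angle between grey_tube_centre's own z axis and vertical above 0.5 rad).
It also fails if it takes over 59 s, if anything falls off the work surface, if the arm or the gripper's body presses on something with over 40 N, if the wrist force passes 120 N, or if a joint passes its speed limit or range.

## Working session

There is one attempt and no reset: what is moved stays moved. The work goes in short steps, Python scripts to look and compute and a tool call to move; the robot and the scene stay as the last step left them, time stands still between calls to the robot, and variables do not carry over. Pictures are saved under pics/ and viewed, at most 10 in all, crops included, and the job is handed in when it is done.

Besides the shell and the picture viewer there is one more tool, called after "Call:" as a command line: name --argument value ..., lists and objects as JSON in quotes. drive_tool: Moves the arm, as the interface text tells. Its arguments: {"type":"object","properties":{"targets":{"type":"array","items":{"type":"array"}},"force":{"type":"number"}},"required":["targets"]}

```bash
mkdir -p pics; cat > h.py <<'E'
import numpy as np, cv2
from rig import bot, eyes, recognise, masks_of, tip_of
def cloud(im):
    z=im["z_map"];h,w=z.shape;f=h/2/np.tan(np.radians(im["vertical_fov"])/2)
    v,u=np.mgrid[:h,:w];p=np.stack([(u-im["cx"])*z/f,(v-im["cy"])*z/f,z],-1)
    R=cv2.Rodrigues(np.array(im["rvec"],float))[0]
    return (p-np.array(im["tvec"]).ravel())@R
E
python3 - <<'E'
from h import *
s=bot.observe();print(s["clock"],s["tool_pos"],s["ee_rot"],s["finger_gap"])
ims={}
for n in ["scene","side"]:
    im=eyes.get_image(n);ims[n]=im
    P=cloud(im)
    for t in ["blue_tube_centre","green_tube_centre","grey_tube_centre","box"]:
        for r in tip_of(im,t)[:2]:print(n,t,np.round(r["location"],3),round(r["p"],2))
        for m in masks_of(im,t)[:1]:
            q=P[m["mask"]&(im["z_map"]>0)]
            top=q[q[:,2]>(0.1 if t!="box" else 0.02)]
            print("  mask",m["mask"].sum(),round(m["p"],2),np.round([top[:,:2].min(0),top[:,:2].max(0)],3) if len(top) else None)
            if t=="box" and len(top): print("  rect",cv2.minAreaRect(top[:,:2].astype(np.float32)))
cv2.imwrite("pics/a.png",cv2.resize(np.vstack([ims["scene"]["pixels"],ims["side"]["pixels"]]),(400,600),interpolation=3))
E
```

```text
0.0 [ 0.1481737  -0.52937284  0.40390458] [ 9.90710565e-01  1.35984741e-01 -6.64037545e-06 -8.52178350e-04] 0.08540477249886623
scene blue_tube_centre [0.606 0.272 0.059] 0.89
  mask 592 0.73 [[0.593 0.252]
 [0.622 0.28 ]]
scene green_tube_centre [0.577 0.181 0.06 ] 0.94
  mask 634 0.93 [[0.566 0.164]
 [0.596 0.193]]
scene grey_tube_centre [0.545 0.099 0.059] 0.96
  mask 573 0.92 [[0.535 0.078]
 [0.561 0.107]]
scene box [ 0.519 -0.184 -0.   ] 0.56
  mask 9453 0.56 [[ 0.38  -0.289]
 [ 0.666 -0.081]]
  rect ((0.5220246315002441, -0.1851518303155899), (0.2634214460849762, 0.132452130317688), 19.229196548461914)
side blue_tube_centre [0.607 0.271 0.065] 0.7
  mask 646 0.86 [[0.591 0.256]
 [0.621 0.286]]
side green_tube_centre [0.581 0.186 0.061] 0.77
  mask 606 0.91 [[0.565 0.169]
 [0.593 0.198]]
side grey_tube_centre [0.544 0.094 0.061] 0.84
  mask 525 0.67 [[0.531 0.083]
 [0.559 0.112]]
side box [ 0.522 -0.183  0.005] 0.62
  mask 4059 0.76 [[ 0.379 -0.287]
 [ 0.661 -0.078]]
  rect ((0.52150559425354, -0.18155115842819214), (0.2607021629810333, 0.1368081271648407), 19.33936882019043)
```

View pics/a.png

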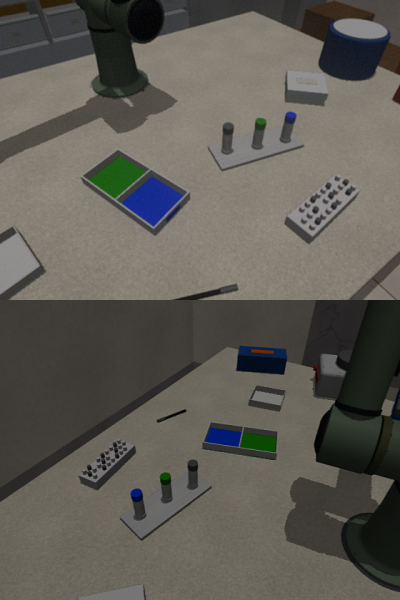

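The scene picture shows the grey, green and blue tubes in a row at about (228,137), (260,132) and (289,125), and the box with green at (117,175) and blue at (154,200). The blue half is the one farther from the base (+x). Next I'll move above the blue tube with the fingers closing across the row (yaw +55).

Call:
drive_tool --targets '[[8.5, [45.7, 79.8, -3], 55], [8.5, [45.7, 79.8, -3], 55], [8.5, [45.7, 79.8, -3], 55], [8.5, [45.7, 79.8, -3], 55], [8.5, [45.7, 79.8, -3], 55], [8.5, [45.7, 79.8, -3], 55], [8.5, [45.7, 79.8, -3], 55], [8.5, [45.7, 79.8, -3], 55]]' --force 30

```text
clock: 1.9
tool_pos: [0.3973, -0.0942, 0.3888]
ee_rot: [0.816, 0.578, 0.0, 0.001]
wrist_force: [0.7, -0.6, -0.0]
finger_gap: 0.0849
grip_force: 0.0
```

Call:
drive_tool --targets '[[8.5, [20.8, 36.4, -2], 0], [8.5, [20.8, 36.4, -2], 0], [8.5, [20.8, 36.4, -2], 0], [8.5, [20.8, 36.4, -2], 0], [8.5, [20.8, 36.4, -2], 0], [8.5, [20.8, 36.4, -2], 0], [8.5, [20.8, 36.4, -2], 0], [8.5, [20.8, 36.4, -2], 0]]'

```text
clock: 2.9
tool_pos: [0.6052, 0.2707, 0.3671]
ee_rot: [0.815, 0.58, -0.0, -0.0]
wrist_force: [-0.5, 0.1, -0.1]
finger_gap: 0.0847
grip_force: 0.0
```

```bash
python3 - <<'E'
from h import *
im=eyes.get_image("wrist");P=cloud(im)
s=bot.observe();print(s["clock"],np.round(s["tool_pos"],4),np.round(s["joints"],2))
hsv=cv2.cvtColor(im["pixels"],cv2.COLOR_BGR2HSV)
for t in ["blue_tube_centre","green_tube_centre","grey_tube_centre"]:
    for r in tip_of(im,t)[:1]:print(t,np.round(r["location"],3),round(r["p"],2))
    for m in masks_of(im,t)[:1]:
        q=P[m["mask"]&(im["z_map"]>0)];top=q[q[:,2]>.1]
        if len(top):print(" top",np.round([top[:,:2].min(0),top[:,:2].max(0)],3),cv2.minEnclosingCircle(top[:,:2].astype(np.float32)))
im=eyes.get_image("scene");P=cloud(im);hsv=cv2.cvtColor(im["pixels"],cv2.COLOR_BGR2HSV)
for n,a,b in[("blue",105,130),("green",50,75)]:
    m=(hsv[...,0]>a)&(hsv[...,0]<b)&(hsv[...,1]>150)&(abs(P[...,2]-.004)<.008)&(abs(P[...,0]-.52)<.17)&(abs(P[...,1]+.18)<.15)
    print(n,cv2.minAreaRect(P[m][:,:2].astype(np.float32)),np.median(P[m],0))
E
```

```text
2.95 [0.6046 0.2691 0.3673] [ 0.31  0.56  0.08  1.09 -0.    2.21]
blue_tube_centre [0.607 0.268 0.061] 0.84
 top [[0.591 0.255]
 [0.62  0.284]] ((0.6056618690490723, 0.2695169150829315), 0.015084237791597843)
green_tube_centre [0.58  0.182 0.06 ] 0.7
 top [[0.565 0.166]
 [0.594 0.196]] ((0.5793247818946838, 0.1810675859451294), 0.015205887146294117)
grey_tube_centre [0.608 0.27  0.062] 0.56
blue ((0.5824638605117798, -0.158315047621727), (0.13036389648914337, 0.11245838552713394), 19.04901885986328) [ 0.57665653 -0.16400063  0.00291863]
green ((0.4496608078479767, -0.20425616204738617), (0.10422830283641815, 0.11049098521471024), 19.77056121826172) [ 0.45233435 -0.2071136   0.00282448]
```

Call:
drive_tool --targets '[[8.5, [0.1, 0, -5], 0], [8.5, [0.1, 0, -10], 0], [8.5, [0.1, 0, -12.5], 0], [8.5, [0.1, 0, -13.9], 0], [8.5, [0.1, 0, -13.9], 0], [2.0, [0.1, 0, -13.9], 0], [2.0, [0.1, 0, -13.9], 0], [2.0, [0.1, 0, -13.9], 0]]'

```text
clock: 4.3
tool_pos: [0.6058, 0.2681, 0.2304]
ee_rot: [0.816, 0.578, 0.001, 0.0]
wrist_force: [0.4, 0.2, 0.1]
finger_gap: 0.0316
grip_force: 0.0
```

Call:
drive_tool --targets '[[2.0, [0, 0, 0], 0], [2.0, [0, 0, 0], 0], [2.0, [0, 0, 0], 0], [2.0, [0, 0, 0.5], 0], [2.0, [0, 0, 1], 0], [2.0, [0, 0, 1], 0]]'

```text
clock: 5.05
tool_pos: [0.6057, 0.268, 0.2398]
ee_rot: [0.816, 0.578, 0.0, 0.0]
wrist_force: [-0.4, -0.5, -1.0]
finger_gap: 0.0292
grip_force: 29.6
```

Call:
drive_tool --targets '[[2.0, [0, 0, 4], 0], [2.0, [0, 0, 8], 0], [2.0, [0, 0, 12], 0], [2.0, [-0.2, -4, 12], 0], [2.0, [-0.5, -9, 12], 0], [2.0, [-0.8, -15, 12], 0], [2.0, [-1.1, -21, 12], 0], [2.0, [-1.5, -27, 12], 0]]'

```text
clock: 6.05
tool_pos: [0.5902, -0.0038, 0.3593]
ee_rot: [0.816, 0.578, 0.0, 0.0]
wrist_force: [0.9, -0.1, -1.0]
finger_gap: 0.0289
grip_force: 29.8
```

Call:
drive_tool --targets '[[2.0, [-0.3, -6, 0], 0], [2.0, [-0.6, -11, 0], 0], [2.0, [-0.8, -14.5, 0], 0], [2.0, [-0.8, -15.8, 0], 0], [2.0, [-0.8, -15.8, -5], 0], [2.0, [-0.8, -15.8, -9], 0], [2.0, [-0.8, -15.8, -11.5], 0], [2.0, [-0.8, -15.8, -11.5], 0]]'

```text
clock: 7.05
tool_pos: [0.5815, -0.1587, 0.2422]
ee_rot: [0.816, 0.579, -0.001, -0.002]
wrist_force: [0.1, 0.6, 0.2]
finger_gap: 0.0293
grip_force: 29.9
```

```bash
python3 - <<'E'
from h import *
ims=[eyes.get_image(n) for n in("scene","side")]
for im in ims:
    P=cloud(im)
    for r in tip_of(im,"blue_tube_centre")[:1]:print(np.round(r["location"],3),round(r["p"],2))
    for m in masks_of(im,"blue_tube_centre")[:1]:
        q=P[m["mask"]&(im["z_map"]>0)];print(np.round(np.percentile(q[:,2],[2,98]),3))
s=bot.observe();print(s["clock"],s["tool_pos"])
cv2.imwrite("pics/b.png",np.hstack([ims[0]["pixels"][150:400,60:360],ims[1]["pixels"][100:350,200:500]]))
E
```

```text
[0.003 0.065]
[ 0.582 -0.157  0.079] 0.56
[0.028 0.122]
7.35 [ 0.58321285 -0.16008272  0.24588961]
```

View pics/b.png

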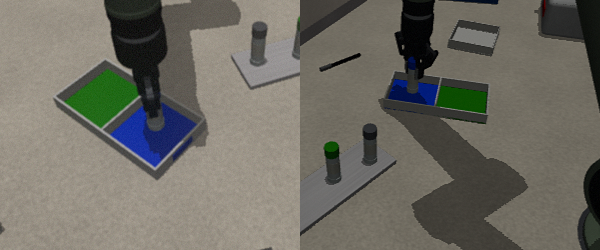

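The blue tube hangs over the blue floor (155,122 left; 412,85 right). Next I'll lower it gently.

Call:
drive_tool --targets '[[2.0, [0, 0, -1], 0], [2.0, [0, 0, -1.7], 0], [2.0, [0, 0, -1.9], 0], [2.0, [0, 0, -2.1], 0], [2.0, [0, 0, -2.1], 0]]'

```text
clock: 7.98
tool_pos: [0.5825, -0.16, 0.2232]
ee_rot: [0.816, 0.578, -0.0, -0.0]
wrist_force: [-0.5, 0.4, -0.6]
finger_gap: 0.0292
grip_force: 29.9
```

Call:
drive_tool --targets '[[2.0, [0, 0, -0.15], 0], [2.0, [0, 0, -0.3], 0], [2.0, [0, 0, -0.3], 0]]'

```text
clock: 8.35
tool_pos: [0.5827, -0.1601, 0.2223]
ee_rot: [0.816, 0.578, 0.0, 0.001]
wrist_force: [-3.8, 0.9, 11.3]
finger_gap: 0.0291
grip_force: 31.0
```

Call:
drive_tool --targets '[[2.0, [0, 0, 0.1], 0], [4, [0, 0, 0.1], 0], [6, [0, 0, 0.1], 0], [8.5, [0, 0, 0.1], 0], [8.5, [0, 0, 0.1], 0], [8.5, [0, 0, 0.1], 0], [8.5, [0, 0, 0.1], 0], [8.5, [0, 0, 0.1], 0]]'

```text
clock: 9.35
tool_pos: [0.5826, -0.16, 0.2214]
ee_rot: [0.816, 0.578, 0.0, 0.0]
wrist_force: [-0.1, -0.1, -0.3]
finger_gap: 0.0847
grip_force: 0.0
```

Call:
drive_tool --targets '[[8.5, [0, 0, 3], 0], [8.5, [0, 0, 8], 0], [8.5, [0, 0, 14], 0], [8.5, [0, 6, 14], 0], [8.5, [0, 12, 14], 0], [8.5, [0, 18, 14], 0], [8.5, [-0.2, 24, 14], 0], [8.5, [-0.3, 30, 14], 0]]'

```text
clock: 10.35
tool_pos: [0.5792, 0.1419, 0.3616]
ee_rot: [0.816, 0.578, 0.0, 0.0]
wrist_force: [1.3, -0.4, 0.9]
finger_gap: 0.085
grip_force: 0.0
```

Call:
drive_tool --targets '[[8.5, [0, 3.9, 0], 0], [8.5, [0, 3.9, -5], 0], [8.5, [0, 3.9, -10], 0], [8.5, [0, 3.9, -12], 0], [8.5, [0, 3.9, -13.2], 0], [8.5, [0, 3.9, -13.2], 0], [2.0, [0, 3.9, -13.2], 0], [2.0, [0, 3.9, -13.2], 0]]'

```text
clock: 11.35
tool_pos: [0.5801, 0.179, 0.2306]
ee_rot: [0.816, 0.578, 0.001, 0.0]
wrist_force: [0.3, -0.1, 0.1]
finger_gap: 0.0511
grip_force: 0.0
```

Call:
drive_tool --targets '[[2.0, [0, 0, 0], 0], [2.0, [0, 0, 0], 0], [2.0, [0, 0, 0], 0], [2.0, [0, 0, 0], 0]]'

```text
clock: 11.85
tool_pos: [0.5799, 0.179, 0.2302]
ee_rot: [0.816, 0.578, 0.001, 0.0]
wrist_force: [-1.8, 0.4, 5.3]
finger_gap: 0.0293
grip_force: 29.9
```

```bash
python3 - <<'E'
from h import *
ims=[eyes.get_image(n) for n in("scene","side")]
for im in ims:
  for t in ["blue_tube_centre","green_tube_centre","grey_tube_centre"]:
    for r in tip_of(im,t)[:1]:print(t,np.round(r["location"],3),round(r["p"],2))
cv2.imwrite("pics/c.png",np.hstack([ims[0]["pixels"][100:350,110:450],ims[1]["pixels"][150:400,150:490]]))
E
```

```text
blue_tube_centre [ 0.584 -0.154  0.054] 0.92
green_tube_centre [0.58  0.181 0.06 ] 0.72
grey_tube_centre [0.545 0.099 0.062] 0.55
blue_tube_centre [ 0.584 -0.158  0.056] 0.67
green_tube_centre [0.585 0.185 0.062] 0.88
grey_tube_centre [0.542 0.096 0.058] 0.84
```

View pics/c.png

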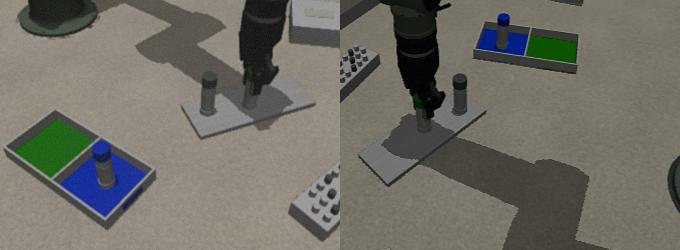

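The blue tube stands upright on the blue floor (left 103,170; right 503,35). The green tube is gripped and the grey one is standing.

Call:
drive_tool --targets '[[2.0, [0, 0, 2], 0], [2.0, [0, 0, 5], 0], [2.0, [0, 0, 9], 0], [2.0, [0, 0, 13], 0], [2.0, [0, 0, 13], 0], [2.0, [-1.3, -4, 13], 0], [2.0, [-2.8, -9, 13], 0], [2.0, [-4.7, -15, 13], 0]]'

```text
clock: 13.25
tool_pos: [0.5318, 0.0286, 0.3579]
ee_rot: [0.815, 0.579, -0.001, -0.001]
wrist_force: [-0.2, -0.7, -0.2]
finger_gap: 0.0293
grip_force: 29.7
```

Call:
drive_tool --targets '[[2.0, [-1.8, -5.8, 0], 0], [2.0, [-3.6, -11.5, 0], 0], [2.0, [-5.4, -17, 0], 0], [2.0, [-6.8, -21.5, 0], 0], [2.0, [-7.4, -23.3, 0], 0], [2.0, [-7.4, -23.3, -4], 0], [2.0, [-7.4, -23.3, -8], 0], [2.0, [-7.4, -23.3, -10], 0]]'

```text
clock: 14.25
tool_pos: [0.4576, -0.2022, 0.2565]
ee_rot: [0.816, 0.578, -0.001, -0.002]
wrist_force: [-0.5, -0.3, -0.5]
finger_gap: 0.0294
grip_force: 29.7
```

Call:
drive_tool --targets '[[2.0, [0, 0, -1.5], 0], [2.0, [0, 0, -2.7], 0], [2.0, [0, 0, -3.1], 0], [2.0, [0, 0, -3.3], 0], [2.0, [0, 0, -3.3], 0]]'

```text
clock: 14.88
tool_pos: [0.4589, -0.2037, 0.2268]
ee_rot: [0.816, 0.578, 0.0, 0.0]
wrist_force: [-0.1, -0.0, 0.6]
finger_gap: 0.0293
grip_force: 29.7
```

Call:
drive_tool --targets '[[2.0, [0, 0, -0.2], 0], [2.0, [0, 0, -0.4], 0], [2.0, [0, 0, -0.5], 0], [2.0, [0, 0, -0.5], 0]]'

```text
clock: 15.38
tool_pos: [0.4587, -0.2037, 0.2221]
ee_rot: [0.816, 0.578, 0.0, 0.0]
wrist_force: [-1.8, 1.6, 7.3]
finger_gap: 0.0288
grip_force: 30.6
```

Contact felt; next I'll release and retreat.

Call:
drive_tool --targets '[[2.0, [0, 0, 0.05], 0], [4, [0, 0, 0.05], 0], [6, [0, 0, 0.05], 0], [8.5, [0, 0, 0.05], 0], [8.5, [0, 0, 0.05], 0], [8.5, [0, 0, 0.05], 0], [8.5, [0, 0, 0.05], 0], [8.5, [0, 0, 0.05], 0]]'

```text
clock: 16.38
tool_pos: [0.4587, -0.2036, 0.2219]
ee_rot: [0.816, 0.578, -0.0, -0.0]
wrist_force: [1.2, -0.2, -0.3]
finger_gap: 0.0847
grip_force: 0.0
```

Call:
drive_tool --targets '[[8.5, [0, 0, 3], 0], [8.5, [0, 0, 8], 0], [8.5, [0, 0, 14], 0], [8.5, [0, 0, 17], 0], [8.5, [0, 0, 17], 0], [8.5, [0, 0, 17], 0]]'

```text
clock: 17.12
tool_pos: [0.4583, -0.2034, 0.391]
ee_rot: [0.816, 0.578, -0.0, -0.001]
wrist_force: [0.1, 0.3, -0.0]
finger_gap: 0.0852
grip_force: 0.0
```

```bash
python3 - <<'E'
from h import *
ims=[eyes.get_image(n) for n in("scene","side")]
for im in ims:
  for t in ["blue_tube_centre","green_tube_centre","grey_tube_centre"]:
    for r in tip_of(im,t)[:1]:print(t,np.round(r["location"],3),round(r["p"],2))
cv2.imwrite("pics/d.png",np.hstack([ims[0]["pixels"][100:350,110:450],ims[1]["pixels"][150:400,150:490]]))
E
```

```text
blue_tube_centre [ 0.582 -0.156  0.052] 0.73
green_tube_centre [ 0.456 -0.201  0.05 ] 0.6
grey_tube_centre [0.543 0.098 0.059] 0.91
blue_tube_centre [ 0.587 -0.156  0.053] 0.96
green_tube_centre [ 0.46  -0.199  0.052] 0.87
grey_tube_centre [0.545 0.093 0.059] 0.57
```

View pics/d.png

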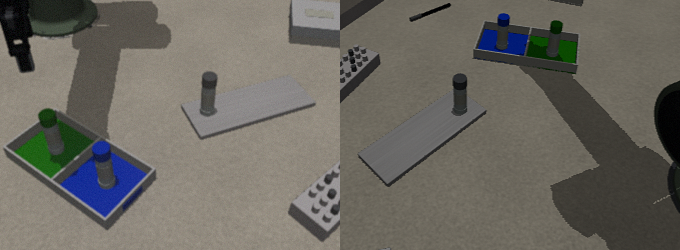

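Both tubes stand in their own halves (left 50,132 and 104,168; right 555,38 and 503,33), and the grey tube is unmoved.

```bash
python3 -c "
from rig import bot
print(bot.job_done())"
```

```text
the job is handed in; nothing more can be done
None
```

The job is handed in at about 17 s on the robot's clock: the blue-capped and green-capped tubes were set down upright in their own halves of the box and the grey-capped tube was left where it stood. The final pictures confirm this, but the hand-in returned no verdict.

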